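Push a trim offcut through the gravity flap of a parts chute

TASK

Pushing from behind with the fingertips, slide the trim offcut along the chute so that it pushes the yellow gravity flap down open, and keep pushing gently until the whole offcut has passed over the flap; then withdraw the fingers so that the flap swings fully shut (upright) behind it. Only push the offcut: do not pinch it, lift it or tip it up, and leave the breaker, contactor and screwdriver where they are.

Things in the scene. Friction and masses are not known exactly. Their poses are not given: they have to be found in the camera images.
- chute: Fixed steel chute on legs, 365 long, 110 wide (134 over the weights). Origin on the bench under the flap's hinge line; x = feed direction (open infeed end at x = -180 mm, inside of the end stop at +182, so the tail can go no farther than +62), y across, z up. Infeed bed (x < -4) 55 above the bench; beyond the flap the outlet bed is 4 lower, at 51. Black guides, 68 apart, tops 67 above the bench, run its whole length. Sides 74 high.
- flap (a joint): Yellow counterweighted gravity flap across the channel, hinged along its lower edge; two dark weights hang outside the chute. 0 = upright (shut, on its stop; it cannot tip towards the infeed). Pushed in the feed direction it folds down flat, level with the infeed bed, at 1.57 rad, so that the part slides over it. The weights (about 0.3 N at its edge) swing it up again when nothing is on or in front of it.
- flap_edge (a point): middle of the flap's free edge, moves with it. The flap is 64 wide, 3 thick, 34 from hinge to edge; the hinge is 53 above the bench at chute x = 0. It can rise only once the offcut's tail is past about chute x = +36 mm and the fingers are out of its way; fingers over or just beyond it come out straight up (going back they could catch behind it).
- offcut: loose offcut of grey U-section metal trim, 120 long, 54 wide, 17 high, 0.11 kg, metal 2 thick, lying flat on the infeed bed before the flap, flanges down; hollow beneath and open at both ends. Origin at the centre of its underside; its y axis runs along its length, +y end is the tail (rear in the feed direction), z up.
- offcut_tail (a point): middle of the offcut's rear end face, 8 above its underside. The end is open: a finger behind it bears on the edge of the top web, 15 to 17 above the underside, so the fingertips must reach lower than that, also after the 4 mm step down to the outlet bed (tips about 5 above the infeed bed serve all the way)
- offcut_nose (a point): middle of the offcut's front end face, 8 above its underside
- breaker: bystander: loose narrow light grey one-pole breaker, 85x18x74 high, on the robot's side of the chute; origin at the centre of its underside
- contactor: bystander: loose light grey and dark contactor, 80x45x82 high, on the robot's side of the chute; origin at the centre of its underside
- screwdriver: bystander: loose red-handled screwdriver, 214 long, 28 thick, lying beyond the chute's infeed end; origin at the centre of its underside
Mind the look-alikes: they are no part of the job. What is meant by the offcut is not green, and is the larger of those in its own colour.

How it is judged:
By the outcome, as a careful person would: the job done as asked, in the order asked, and still so for the second after the job is handed in, with the robot touching nothing.
It also fails if it takes over 38 s, if anything falls off the work surface, if the arm or the gripper's body presses on something with over 40 N, if the wrist force passes 120 N, or if a joint passes its speed limit or range.

ROBOT

A 7-joint arm with a two-finger parallel gripper is mounted at the origin on the work surface; the furniture and walls round the work are solid. World frame = base frame: x ahead of the robot, y to its left, z up, the work surface at z = 0. Lengths are in m, angles in rad, forces in N, time in s.
With the tool pointing down it reaches from about 0.35 to 0.775 m from the base axis. Payload 3.1 kg.
Tool frame: the origin (TCP) lies at the very end of the fingers, on their centre line; the grasp point (between the pads) lies env.grip_point_offset behind it (env.grip_point_offset is the distance from the TCP to the grasp point, in m); z points along the fingers, y is the line along which they close (so a half turn about z gives the same grasp; the last joint's range is limited). The gripper opens to 85 mm and grips with 20 to 120 N. Pads are 22 mm wide; open, the fingers measure 114 mm over their backs; the gripper's body (76 mm by 85 mm) begins 54 mm behind the grasp point. The pads swing forward as they close: fully open they stand 13 mm farther back than shut.
Start: joints at [-1.18, 0.311, 0.014, 1.512, -0.004, 1.319, -0.027], TCP at [0.231, 0.499, 0.231] pointing down, gripper open.
Joint ranges: [-2.7, 2.7], [-0.3, 1.91], [-1.27, 1.3], [0.12, 2.57], [-1.44, 4.58], [0.2, 2.03], [-3.05, 3.05]. Speed limits (rad/s): [2.79, 2.79, 3.14, 3.14, 3.14, 3.14, 3.14].

INTERFACE

Orientations are given as [roll, pitch, yaw] about the fixed x, y, z axes, in that order (R = Rz(yaw) Ry(pitch) Rx(roll)).
In Python, from plant import env gives the robot as it stands.
- The arm moves only by the tool send_rows, never from a script. Its argument "series" is a list of rows, each an object with "travel": the shift along the tool's x, y, z in m, a list of three; "turn": the turn, a rotation vector about the tool's x, y, z in degrees, a list of three; "gripper": the closure, from 0 (fully open) to 1 (shut). In form: [{"travel": [x, y, z], "turn": [rx, ry, rz], "gripper": gripper}, ...]. A call has 1 to 20 rows; each row is the pose to reach, as a shift and turn from the pose commanded when the call began, along the tool's axes at that moment; what a row does not reach only later rows make up. A row lasts 1/8 s, in which the tool goes at most 62.5 mm and 10.7 degrees, less where a joint would pass 70% of its speed; a pose out of reach is approached as far as the arm can. A call with a gripper value outside its range is refused whole. The fingers move at their own pace and stop on an object; "grip_force" is the grip in N (left out, the last holds). Time passes only in rows, so rows that repeat a pose let the fingers close. It gives the time, the measured TCP pose, the force, the opening and the grip force at its end, in the units of the state.
- env.observe(): the state, without advancing time (a new reading comes with each control period).
- env.camera(name): name is "scene" or "top" or "wrist"; returns a dict with "image" (384x512x3 uint8, red, green, blue), "depth" (384x512 float32, m along the optical axis (not along the pixel's ray), 0 where there is no reading), "K" (3x3 intrinsics, pixels), "world_to_cam" (4x4, takes a point from world to camera coordinates). Camera axes: x right, y down, z forward; pixel columns grow to the right and rows downward; lengths in m; the calibration is good to about 2 mm. The wrist camera is an equidistant fisheye: a pixel r from the principal point sees the ray r / f radians off the axis. A picture is of the moment at which its call begins.
- env.hand_in(): hands the job in; it is judged then, once.
The state is a dict: "time": time; "joint_pos": joint angles; "dq": joint speeds; "effort": joint torques, N m; "tcp_pos": TCP position; "tool_rot": TCP orientation; "contact_force": force on the tool from outside, world axes, zero at the start; "moment": the same for the moment, N m; "gripper_width": opening from 0.0 (shut) to 1.0 (fully open); "grip_force": force on a finger pad.
Only numpy, scipy, OpenCV 4.12 (cv2) and the standard library are available. Lean on these libraries where they do the work, as an engineer would, in place of code of your own. Each camera call takes 0.05 s, during which the arm holds its last target. There are 200 camera calls.

## Working session

There is one attempt and no reset: what is moved stays moved. The work goes in short steps, Python scripts to look and compute and a tool call to move; the robot and the scene stay as the last step left them, time stands still between calls to the robot, and variables do not carry over. Pictures are saved under pics/ and viewed, at most 10 in all, crops included, and the job is handed in when it is done.

Besides the shell and the picture viewer there is one more tool, called after "Call:" in YAML: its name, and indented under it one key for each argument. send_rows: Moves the arm, as the interface text tells. Its arguments: {"type":"object","properties":{"series":{"type":"array","items":{"type":"object","properties":{"travel":{"type":"array","items":{"type":"number"}},"turn":{"type":"array","items":{"type":"number"}},"gripper":{"type":"number"}}}},"grip_force":{"type":"number"}},"required":["series"]}

```bash
mkdir -p pics; ls; python3 - <<'E'
from plant import env
import cv2,numpy as np
a={}
for n in("scene","top"):
    c=env.camera(n);a[n]=c
    cv2.imwrite(f"pics/{n}0.png",c["image"][:,:,::-1]);np.savez(f"pics/{n}0.npz",**c)
print(env.grip_point_offset,env.observe())
E
```

```text
pics
0.0187 {'time': 0.1, 'joint_pos': array([-1.17968845,  0.31164085,  0.01399516,  1.51289211, -0.00440891,
        1.31920077, -0.0271851 ]), 'dq': array([ 2.20810019e-04, -1.83088856e-03, -2.64573683e-04, -3.35431112e-03,
        1.06305369e-03,  6.40675288e-05,  4.45465191e-04]), 'effort': array([ 9.25573077e-04, -3.80853760e+01,  1.46852285e-01, -2.31241965e+01,
        1.23797811e-02,  8.08936515e-03,  1.42716644e-06]), 'tcp_pos': array([0.23039426, 0.49870072, 0.23033422]), 'tool_rot': array([-3.13948397e+00,  8.06486262e-05,  2.70887201e+00]), 'contact_force': array([-0.23783141,  0.14135186, -0.29048624]), 'moment': array([ 0.04827003, -0.02340994, -0.02456346]), 'grip_force': 0.0, 'gripper_width': 0.9981612632698665}
```

View pics/scene0.png

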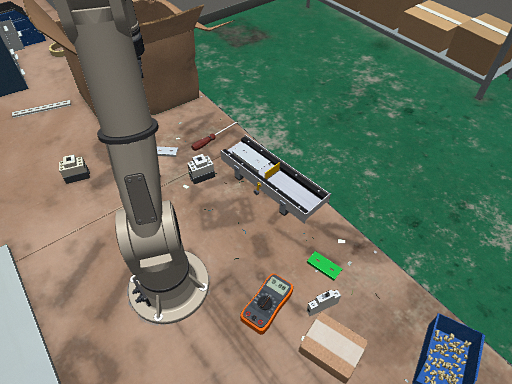

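View pics/top0.png

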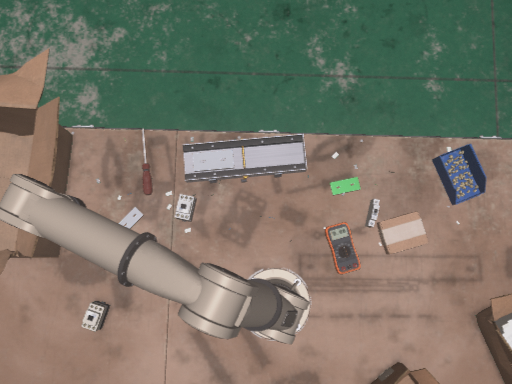

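```bash
cat > h.py <<'E'
import cv2,numpy as np
def load(f): return dict(np.load(f))
def proj(c,p):
    p=c["world_to_cam"]@np.append(p,1); q=c["K"]@p[:3]; return q[:2]/q[2]
def ray(c,u,v,z):
    M=np.linalg.inv(c["world_to_cam"]); d=M[:3,:3]@np.linalg.inv(c["K"])@[u,v,1]; o=M[:3,3]
    return o+d*(z-o[2])/d[2]
def cloud(c):
    v,u=np.mgrid[:384,:512]; M=np.linalg.inv(c["world_to_cam"])
    r=np.stack([u,v,np.ones_like(u)],-1)@np.linalg.inv(c["K"]).T*c["depth"][...,None]
    return r@M[:3,:3].T+M[:3,3]
E
python3 - <<'E'
from h import *
t=load("pics/top0.npz");s=load("pics/scene0.npz")
print([proj(t,p).round() for p in([0,0,0],[.3,0,0],[0,.3,0],[.231,.499,.231])])
P=cloud(t); np.set_printoptions(precision=3,suppress=True)
for uv in[(184,145),(187,181),(303,135),(306,170),(245,157),(210,160),(270,157),(130,217),(345,186)]: print(uv,P[uv[1],uv[0]],ray(t,*uv,.07))
a=cv2.resize(t["image"][120:205,125:325],(800,340),interpolation=cv2.INTER_CUBIC)
b=cv2.resize(s["image"][115:220,210:340],(322,260),interpolation=cv2.INTER_CUBIC)
o=np.zeros((600,800,3),np.uint8);o[:340]=a;o[340:,:322]=b
cv2.imwrite("pics/crop1.png",o[:,:,::-1])
E
```

```text
[array([275., 303.]), array([277., 204.]), array([176., 300.]), array([ 90., 216.])]
(184, 145) [0.462 0.286 0.072] [0.462 0.286 0.07 ]
(187, 181) [0.356 0.274 0.053] [0.354 0.272 0.07 ]
(303, 135) [ 0.501 -0.07   0.079] [ 0.503 -0.071  0.07 ]
(306, 170) [ 0.398 -0.082  0.059] [ 0.396 -0.081  0.07 ]
(245, 157) [0.436 0.103 0.045] [0.431 0.102 0.07 ]
(210, 160) [0.42  0.207 0.066] [0.419 0.206 0.07 ]
(270, 157) [0.437 0.027 0.049] [0.433 0.027 0.07 ]
(130, 217) [0.247 0.448 0.013] [0.243 0.434 0.07 ]
(345, 186) [ 0.359 -0.208  0.012] [ 0.351 -0.197  0.07 ]
```

View pics/crop1.png

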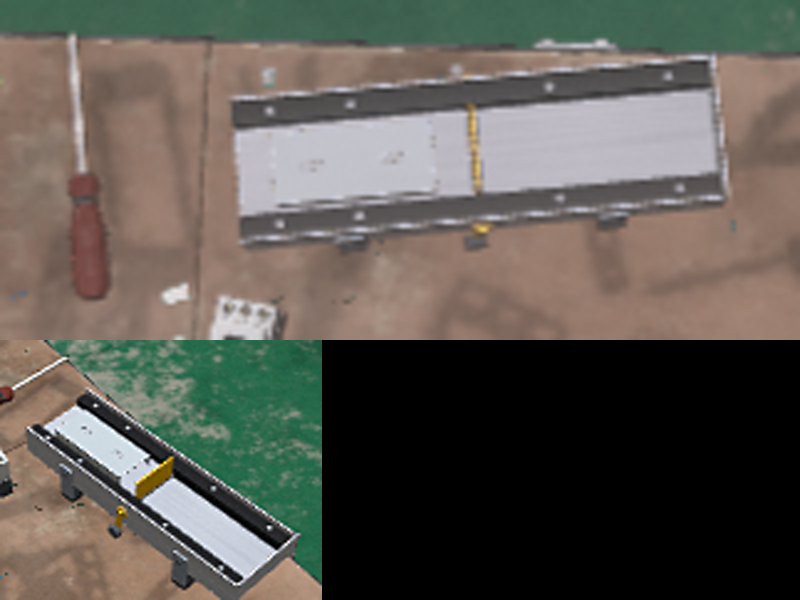

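```bash
python3 - <<'E'
from h import *
np.set_printoptions(precision=4,suppress=True)
t=load("pics/top0.npz")
f=lambda u,v,z: ray(t,125+(u+.5)/4-.5,120+(v+.5)/4-.5,z)
a,b,c,d=[f(u,v,.074) for u,v in((232,98),(240,243),(714,57),(725,200))]
print(a,b,c,d)
e=(c+d-a-b)/2; L=np.linalg.norm(e); x=e/L; y=np.array([-x[1],x[0],0])
print("len",L,"wid",np.linalg.norm(a-b),np.linalg.norm(c-d),"yaw",np.arctan2(x[1],x[0]))
o=(a+b)/2+x*.180; o[2]=0; o2=(c+d)/2-x*.185
print("origin",o,o2)
to=lambda p:np.array([(p-o)@x,(p-o)@y])
print("flap",to(f(471,103,.087)),to(f(479,192,.087)))
for q in((276,124),(279,206),(435,119),(439,194)): print("offc",to(f(*q,.072)))
# yellow mask
P=cloud(t); 
for r in range(-170,180,20):
  p=o+x*r/1000+[0,0,.06]; u,v=proj(t,p).round().astype(int); print(r,P[v,u,2].round(3),end='; ')
# tail by brightness profile along centre
for r in range(-185,-20,5):
  p=o+x*r/1000+[0,0,.07]; u,v=proj(t,p).astype(np.float32); print(r,cv2.getRectSubPix(t["image"],(1,1),(float(u),float(v)))[0,0],end=' ')
E
```

```text
[0.4642 0.2894 0.074 ] [0.3549 0.2786 0.074 ] [ 0.5053 -0.0706  0.074 ] [ 0.3965 -0.0801  0.074 ]
len 0.36169134469796455 wid 0.10978172198209164 0.10916024536213474 yaw -1.4561545967962206
origin [0.4301 0.1052 0.    ] [0.4297 0.1085 0.074 ]
flap [-0.0017  0.0325] [-0.0015 -0.0347]
offc [-0.1481  0.0327]
offc [-0.1504 -0.0294]
offc [-0.0295  0.0261]
offc [-0.0313 -0.0309]
-170 0.056; -150 0.067; -130 0.058; -110 0.072; -90 0.067; -70 0.054; -50 0.065; -30 0.061; -10 0.053; 10 0.053; 30 0.053; 50 0.045; 70 0.043; 90 0.056; 110 0.05; 130 0.053; 150 0.047; 170 0.05; -185 [151 122 108] -180 [171 155 152] -175 [194 190 199] -170 [194 189 199] -165 [195 190 199] -160 [194 190 199] -155 [196 193 202] -150 [195 194 203] -145 [194 194 202] -140 [193 193 201] -135 [191 191 199] -130 [190 187 195] -125 [189 185 193] -120 [188 183 190] -115 [187 186 194] -110 [195 195 203] -105 [195 195 204] -100 [194 194 203] -95 [195 195 203] -90 [194 194 203] -85 [194 194 202] -80 [194 195 203] -75 [197 197 205] -70 [191 186 194] -65 [186 182 192] -60 [187 183 190] -55 [191 189 198] -50 [195 195 203] -45 [195 195 203] -40 [194 194 202] -35 [193 191 200] -30 [188 184 194] -25 [188 184 193]
```

```bash
cat >> h.py <<'E'
from scipy.spatial.transform import Rotation as Ro
YAW=-1.456; O=np.array([.430,.106,0]); X=np.array([np.cos(YAW),np.sin(YAW),0]); Y=np.array([-X[1],X[0],0])
def go(s,cx,cy,z):
    R=Ro.from_euler("xyz",s["tool_rot"]); T=Ro.from_euler("xyz",[np.pi,0,YAW+np.pi])
    p=O+X*cx+Y*cy+[0,0,z]
    return R.inv().apply(p-s["tcp_pos"]).round(4),np.degrees((R.inv()*T).as_rotvec()).round(2)
def where(s):
    d=s["tcp_pos"]-O; return np.array([d@X,d@Y,d[2]]).round(4)
E
python3 - <<'E'
from plant import env
from h import *
s=env.observe(); print(go(s,-.17,0,.16),where(s))
E
```

```text
(array([-0.2574, -0.1275,  0.0706]), array([-0.11,  0.07, 58.63])) [-0.413  -0.1533  0.2303]
```

Call:
send_rows:
  series:
    - {"travel": [-0.04, -0.02, 0], "turn": [0, 0, 9.8], "gripper": 1}
    - {"travel": [-0.085, -0.042, 0], "turn": [0, 0, 19.6], "gripper": 1}
    - {"travel": [-0.128, -0.064, 0.01], "turn": [0, 0, 29.4], "gripper": 1}
    - {"travel": [-0.171, -0.085, 0.02], "turn": [0, 0, 39.2], "gripper": 1}
    - {"travel": [-0.214, -0.106, 0.04], "turn": [-0.1, 0.1, 49], "gripper": 1}
    - {"travel": [-0.257, -0.1275, 0.07], "turn": [-0.1, 0.1, 58.6], "gripper": 1}
    - {"travel": [-0.257, -0.1275, 0.07], "turn": [-0.1, 0.1, 58.6], "gripper": 1}
    - {"travel": [-0.257, -0.1275, 0.07], "turn": [-0.1, 0.1, 58.6], "gripper": 1}
    - {"travel": [-0.257, -0.1275, 0.07], "turn": [-0.1, 0.1, 58.6], "gripper": 1}
    - {"travel": [-0.257, -0.1275, 0.07], "turn": [-0.1, 0.1, 58.6], "gripper": 1}

```text
time: 1.35
tcp_pos: [0.41, 0.2773, 0.1618]
tool_rot: [3.14, -0.003, 1.689]
contact_force: [-0.5, 0.5, -0.2]
gripper_width: 0.0
grip_force: 0.0
```

```bash
python3 - <<'E'
from plant import env
from h import *
s=env.observe(); print(s["time"],s["gripper_width"],s["contact_force"],where(s),go(s,-.17,0,.065))
w=env.camera("wrist");c=env.camera("scene"); np.savez("pics/w1.npz",**w)
o=np.zeros((384,800,3),np.uint8);o[:,:512]=w["image"]
o[:288,512:]=cv2.resize(c["image"][95:239,205:349],(288,288),interpolation=2)
cv2.imwrite("pics/w1.png",o[:,:,::-1])
E
```

```text
1.35 0.00013480188074156018 [-0.54600246  0.46546915 -0.16681568] [-0.1724 -0.0002  0.1618] (array([-0.0027,  0.0001,  0.0968]), array([ 0.08, -0.19,  0.2 ]))
```

View pics/w1.png

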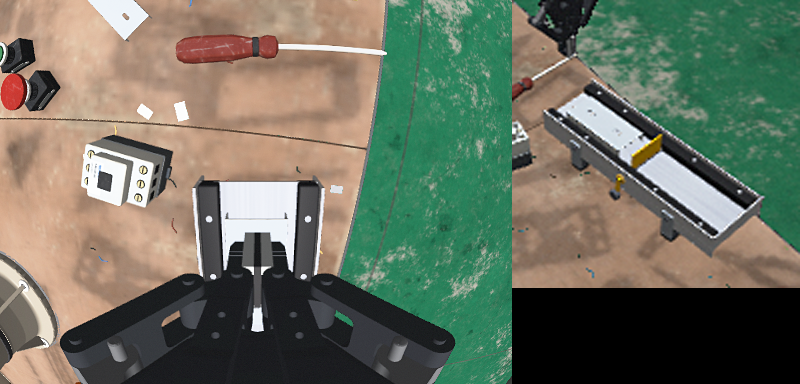

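```bash
python3 - <<'E'
from h import *
w=load("pics/w1.npz"); K=w["K"]; M=np.linalg.inv(w["world_to_cam"])
def wr(u,v,z):
    a=np.array([(u-K[0,2])/K[0,0],(v-K[1,2])/K[1,1]]); r=np.hypot(*a); d=M[:3,:3]@[*(np.sin(r)*a/r),np.cos(r)]
    p=M[:3,3]+d*(z-M[2,3])/d[2]-O; return [round(p@X,4),round(p@Y,4)]
for n,u,v,z in(("infeed L",220,181,.055),("infeed R",300,181,.055),("tailL",226,218,.072),("tailR",288,218,.072),("cornL",195,181,.074),("cornR",321,181,.074)): print(n,wr(u,v,z))
c=w["image"][170:250:2,240].astype(int).sum(1); print(c)
E
```

```text
infeed L [np.float64(-0.1802), np.float64(-0.0326)]
infeed R [np.float64(-0.1804), np.float64(0.038)]
tailL [np.float64(-0.1522), np.float64(-0.0265)]
tailR [np.float64(-0.1523), np.float64(0.0266)]
cornL [np.float64(-0.1855), np.float64(-0.051)]
cornR [np.float64(-0.1858), np.float64(0.0526)]
[452 438 409 392 385 340 727 726 726 727 729 728 728 726 727 727 727 726
 727 726 728 724 724 726 631 740 732 732 732 731 732 731 732 731 732 729
  47  90  96  82]
```

Call:
send_rows:
  series:
    - {"travel": [0.001, 0, 0.04], "turn": [0.1, -0.2, 0.2], "gripper": 1}
    - {"travel": [0.001, 0, 0.075], "turn": [0.1, -0.2, 0.2], "gripper": 1}
    - {"travel": [0.001, 0, 0.09], "turn": [0.1, -0.2, 0.2], "gripper": 1}
    - {"travel": [0.001, 0, 0.098], "turn": [0.1, -0.2, 0.2], "gripper": 1}
    - {"travel": [0.001, 0, 0.098], "turn": [0.1, -0.2, 0.2], "gripper": 1}
    - {"travel": [0.001, 0, 0.098], "turn": [0.1, -0.2, 0.2], "gripper": 1}

```text
time: 2.2
tcp_pos: [0.4114, 0.2776, 0.0645]
tool_rot: [3.141, -0.0, 1.683]
contact_force: [-0.3, 0.3, -0.4]
gripper_width: -0.001
grip_force: 0.0
```

```bash
python3 - <<'E'
from plant import env
from h import *
s=env.observe(); print(s["time"],s["contact_force"],where(s),go(s,-.17,0,.060))
E
```

```text
2.2 [-0.32370537  0.26309563 -0.35445048] [-0.1727  0.0011  0.0645] (array([-0.0027, -0.0011,  0.0045]), array([ 0.06, -0.01, -0.17]))
```

Call:
send_rows:
  series:
    - {"travel": [0, -0.001, 0.002], "turn": [0, 0, 0], "gripper": 1}
    - {"travel": [0, -0.001, 0.004], "turn": [0, 0, 0], "gripper": 1}
    - {"travel": [-0.003, -0.001, 0.004], "turn": [0, 0, 0], "gripper": 1}
    - {"travel": [-0.007, -0.001, 0.004], "turn": [0, 0, 0], "gripper": 1}
    - {"travel": [-0.01, -0.001, 0.004], "turn": [0, 0, 0], "gripper": 1}
    - {"travel": [-0.013, -0.001, 0.004], "turn": [0, 0, 0], "gripper": 1}
    - {"travel": [-0.016, -0.001, 0.004], "turn": [0, 0, 0], "gripper": 1}
    - {"travel": [-0.02, -0.001, 0.004], "turn": [0, 0, 0], "gripper": 1}
    - {"travel": [-0.024, -0.001, 0.004], "turn": [0, 0, 0], "gripper": 1}
    - {"travel": [-0.028, -0.001, 0.004], "turn": [0, 0, 0], "gripper": 1}
    - {"travel": [-0.028, -0.001, 0.004], "turn": [0, 0, 0], "gripper": 1}

```text
time: 3.58
tcp_pos: [0.4127, 0.2485, 0.0594]
tool_rot: [-3.14, 0.002, 1.682]
contact_force: [-0.3, -0.5, 0.1]
gripper_width: -0.001
grip_force: 0.0
```

```bash
cat > chk.py <<'E'
import sys
from plant import env
from h import *
s=env.observe(); print(s["time"],s["contact_force"],where(s),go(s,.043,0,.060))
if len(sys.argv)>1:
    w=env.camera("wrist");c=env.camera("scene"); t=env.camera("top")
    o=np.zeros((588,800,3),np.uint8);o[:300,:400]=cv2.resize(w["image"],(400,300),interpolation=3)
    o[:400,400:]=cv2.resize(c["image"][110:220,215:325],(400,400),interpolation=2)
    o[400:,:]=cv2.resize(t["image"][130:177,150:350],(800,188),interpolation=2)
    cv2.imwrite(f"pics/{sys.argv[1]}.png",o[:,:,::-1])
E
python3 chk.py p1
```

```text
3.575 [-0.28815292 -0.51281835  0.07022534] [-0.1435 -0.0009  0.0594] (array([-0.1865,  0.0016, -0.0003]), array([-0.06,  0.09, -0.21]))
```

View pics/p1.png

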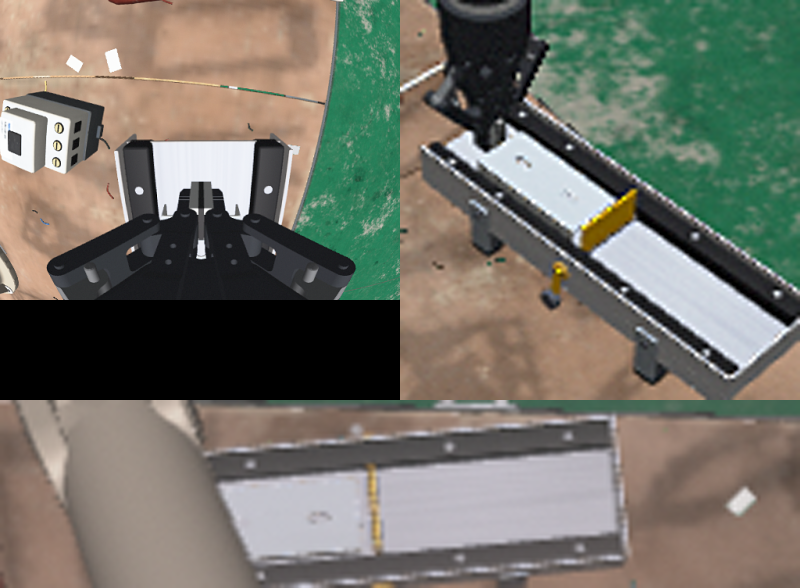

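Call:
send_rows:
  series:
    - {"travel": [-0.004, 0.001, 0], "turn": [0, 0, 0], "gripper": 1}
    - {"travel": [-0.008, 0.001, 0], "turn": [0, 0, 0], "gripper": 1}
    - {"travel": [-0.012, 0.001, 0], "turn": [0, 0, 0], "gripper": 1}
    - {"travel": [-0.016, 0.001, 0], "turn": [0, 0, 0], "gripper": 1}
    - {"travel": [-0.02, 0.001, 0], "turn": [0, 0, 0], "gripper": 1}
    - {"travel": [-0.024, 0.001, 0], "turn": [0, 0, 0], "gripper": 1}
    - {"travel": [-0.028, 0.001, 0], "turn": [0, 0, 0], "gripper": 1}
    - {"travel": [-0.032, 0.001, 0], "turn": [0, 0, 0], "gripper": 1}
    - {"travel": [-0.036, 0.001, 0], "turn": [0, 0, 0], "gripper": 1}
    - {"travel": [-0.04, 0.001, 0], "turn": [0, 0, 0], "gripper": 1}
    - {"travel": [-0.044, 0.001, 0], "turn": [0, 0, 0], "gripper": 1}
    - {"travel": [-0.048, 0.001, 0], "turn": [0, 0, 0], "gripper": 1}
    - {"travel": [-0.052, 0.001, 0], "turn": [0, 0, 0], "gripper": 1}
    - {"travel": [-0.056, 0.001, 0], "turn": [0, 0, 0], "gripper": 1}
    - {"travel": [-0.06, 0.001, 0], "turn": [0, 0, 0], "gripper": 1}

```text
time: 5.6
tcp_pos: [0.4203, 0.1893, 0.0594]
tool_rot: [-3.141, 0.001, 1.683]
contact_force: [1.4, 0.5, -0.5]
gripper_width: 0.004
grip_force: 0.2
```

```bash
python3 chk.py p2
```

```text
5.6 [ 1.42845269  0.512533   -0.47862559] [-0.0839 -0.0001  0.0594] (array([-0.1269,  0.0005, -0.0004]), array([-0.06,  0.07, -0.17]))
```

View pics/p2.png

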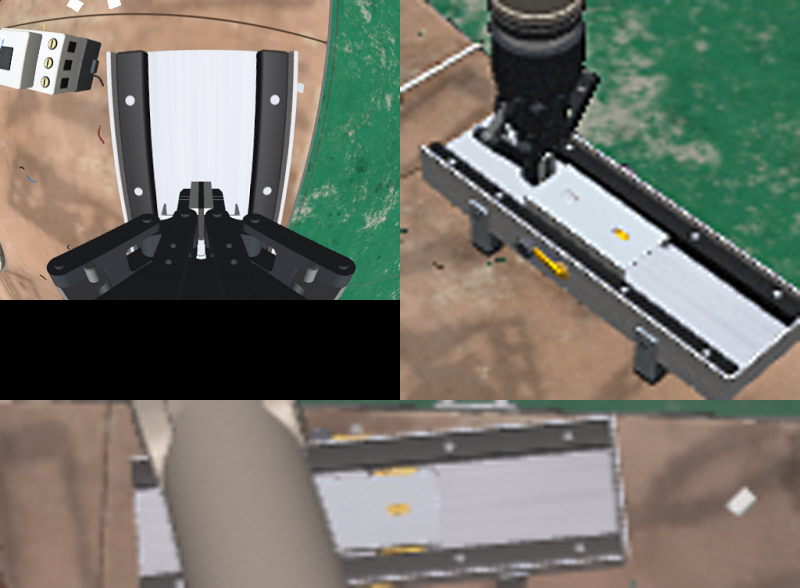

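Call:
send_rows:
  series:
    - {"travel": [-0.004, 0, 0], "turn": [0, 0, 0], "gripper": 1}
    - {"travel": [-0.008, 0, 0], "turn": [0, 0, 0], "gripper": 1}
    - {"travel": [-0.012, 0, 0], "turn": [0, 0, 0], "gripper": 1}
    - {"travel": [-0.016, 0, 0], "turn": [0, 0, 0], "gripper": 1}
    - {"travel": [-0.02, 0, 0], "turn": [0, 0, 0], "gripper": 1}
    - {"travel": [-0.024, 0, 0], "turn": [0, 0, 0], "gripper": 1}
    - {"travel": [-0.028, 0, 0], "turn": [0, 0, 0], "gripper": 1}
    - {"travel": [-0.032, 0, 0], "turn": [0, 0, 0], "gripper": 1}
    - {"travel": [-0.036, 0, 0], "turn": [0, 0, 0], "gripper": 1}
    - {"travel": [-0.04, 0, 0], "turn": [0, 0, 0], "gripper": 1}
    - {"travel": [-0.044, 0, 0], "turn": [0, 0, 0], "gripper": 1}
    - {"travel": [-0.048, 0, 0], "turn": [0, 0, 0], "gripper": 1}
    - {"travel": [-0.052, 0, 0], "turn": [0, 0, 0], "gripper": 1}
    - {"travel": [-0.056, 0, 0], "turn": [0, 0, 0], "gripper": 1}
    - {"travel": [-0.06, 0, 0], "turn": [0, 0, 0], "gripper": 1}
    - {"travel": [-0.064, 0, 0], "turn": [0, 0, 0], "gripper": 1}
    - {"travel": [-0.068, 0, 0], "turn": [0, 0, 0], "gripper": 1}
    - {"travel": [-0.072, 0, 0], "turn": [0, 0, 0], "gripper": 1}
    - {"travel": [-0.076, 0, 0], "turn": [0, 0, 0], "gripper": 1}
    - {"travel": [-0.08, 0, 0], "turn": [0, 0, 0], "gripper": 1}

```text
time: 8.25
tcp_pos: [0.4292, 0.1098, 0.0595]
tool_rot: [-3.14, 0.001, 1.683]
contact_force: [-0.8, -0.1, -0.0]
gripper_width: -0.002
grip_force: 0.2
```

```bash
python3 chk.py p3
```

```text
8.25 [-0.75647751 -0.10670237 -0.03283765] [-0.0038 -0.0004  0.0595] (array([-0.0468,  0.0005, -0.0004]), array([-0.07,  0.07, -0.17]))
```

View pics/p3.png

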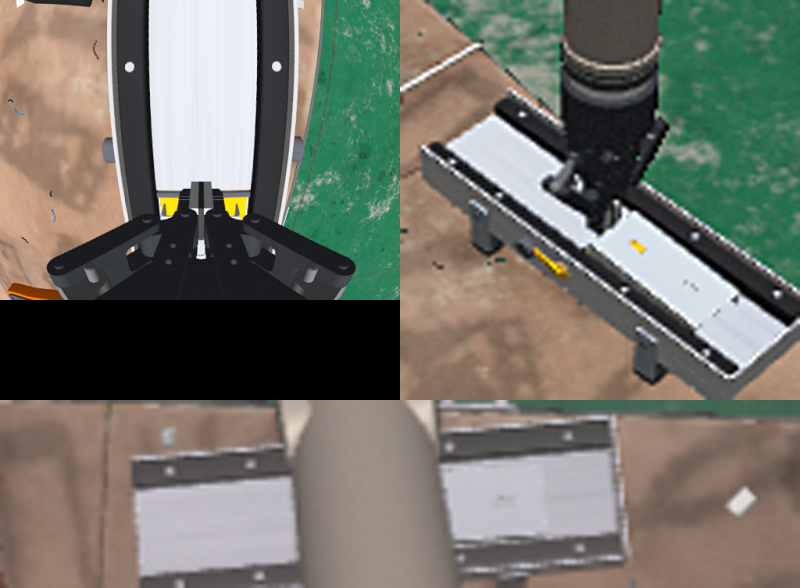

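Call:
send_rows:
  series:
    - {"travel": [-0.004, 0, 0], "turn": [0, 0, 0], "gripper": 1}
    - {"travel": [-0.008, 0, 0], "turn": [0, 0, 0], "gripper": 1}
    - {"travel": [-0.012, 0, 0], "turn": [0, 0, 0], "gripper": 1}
    - {"travel": [-0.016, 0, 0], "turn": [0, 0, 0], "gripper": 1}
    - {"travel": [-0.02, 0, 0], "turn": [0, 0, 0], "gripper": 1}
    - {"travel": [-0.024, 0, 0], "turn": [0, 0, 0], "gripper": 1}
    - {"travel": [-0.028, 0, 0], "turn": [0, 0, 0], "gripper": 1}
    - {"travel": [-0.032, 0, 0], "turn": [0, 0, 0], "gripper": 1}
    - {"travel": [-0.036, 0, 0], "turn": [0, 0, 0], "gripper": 1}
    - {"travel": [-0.039, 0, 0], "turn": [0, 0, 0], "gripper": 1}
    - {"travel": [-0.042, 0, 0], "turn": [0, 0, 0], "gripper": 1}
    - {"travel": [-0.044, 0, 0], "turn": [0, 0, 0], "gripper": 1}
    - {"travel": [-0.045, 0, 0], "turn": [0, 0, 0], "gripper": 1}
    - {"travel": [-0.045, 0, 0], "turn": [0, 0, 0], "gripper": 1}
    - {"travel": [-0.045, 0, 0], "turn": [0, 0, 0], "gripper": 1}

```text
time: 10.28
tcp_pos: [0.4342, 0.0652, 0.0596]
tool_rot: [-3.141, 0.001, 1.683]
contact_force: [0.1, -0.9, 0.5]
gripper_width: -0.003
grip_force: 0.2
```

```bash
python3 chk.py p4
```

```text
10.275 [ 0.08409275 -0.88647225  0.53553237] [ 0.041  -0.0005  0.0596] (array([-0.002 ,  0.0005, -0.0004]), array([-0.06,  0.08, -0.17]))
```

View pics/p4.png

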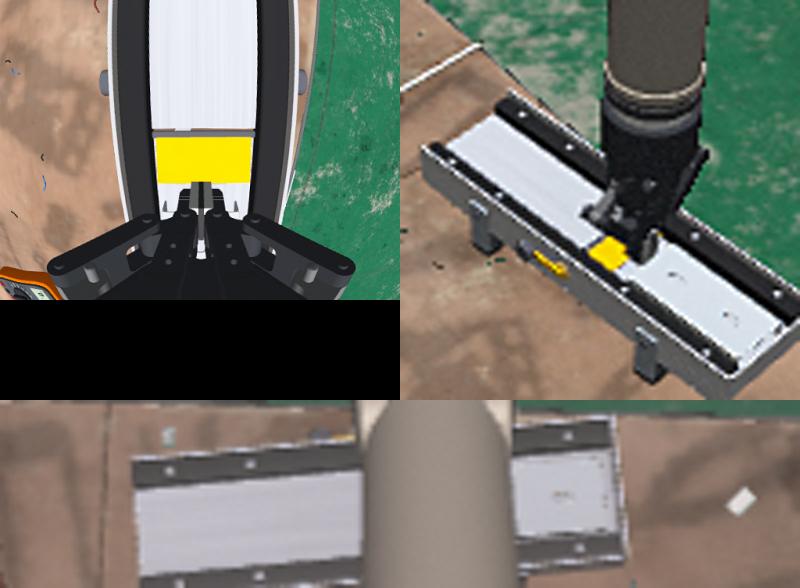

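Call:
send_rows:
  series:
    - {"travel": [0, 0, -0.006], "turn": [0, 0, 0], "gripper": 1}
    - {"travel": [0, 0, -0.015], "turn": [0, 0, 0], "gripper": 1}
    - {"travel": [0, 0, -0.03], "turn": [0, 0, 0], "gripper": 1}
    - {"travel": [0, 0, -0.05], "turn": [0, 0, 0], "gripper": 1}
    - {"travel": [0, 0, -0.075], "turn": [0, 0, 0], "gripper": 1}
    - {"travel": [0, 0, -0.105], "turn": [0, 0, 0], "gripper": 1}
    - {"travel": [0, 0, -0.14], "turn": [0, 0, 0], "gripper": 1}
    - {"travel": [0, 0, -0.16], "turn": [0, 0, 0], "gripper": 1}
    - {"travel": [0, 0, -0.16], "turn": [0, 0, 0], "gripper": 1}
    - {"travel": [0, 0, -0.16], "turn": [0, 0, 0], "gripper": 1}
    - {"travel": [0, 0, -0.16], "turn": [0, 0, 0], "gripper": 1}
    - {"travel": [0, 0, -0.16], "turn": [0, 0, 0], "gripper": 1}

```text
time: 11.92
tcp_pos: [0.4338, 0.0654, 0.2187]
tool_rot: [-3.139, 0.002, 1.683]
contact_force: [0.8, 0.7, 0.5]
gripper_width: 0.001
grip_force: 0.0
```

```bash
python3 chk.py p5
```

```text
11.925 [0.82365672 0.72903386 0.53418117] [ 0.0407 -0.0009  0.2187] (array([-0.002 ,  0.0014,  0.1587]), array([-0.17,  0.09, -0.18]))
```

View pics/p5.png

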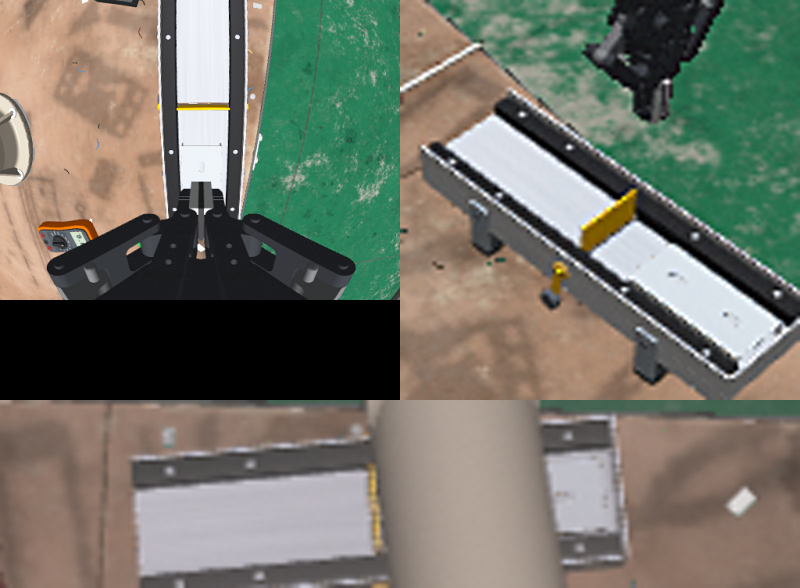

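The flap stands upright, as it did at the start. The offcut lies flat on the outlet bed beyond it, and the fingers are clear.

```bash
python3 -c "
from plant import env
print(env.hand_in())"
```

```text
the job is handed in; nothing more can be done
None
```

I pushed the offcut over the flap onto the outlet bed and lifted the fingers straight up; the last picture shows the flap upright behind it, and the job is handed in at about 12 s with no verdict returned.

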